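# Mount and hold a bayonet key-clamp head on a key machine

### The arm

A 7-joint arm with a two-finger parallel gripper is mounted at the origin on the work surface. World frame = base frame: x ahead of the robot, y to its left, z up, the work surface at z = 0. Lengths are in m, angles in rad, forces in N, time in s.
With the tool pointing down it reaches from about 0.4 to 0.85 m from the base axis. Payload 10.4 kg.
Tool frame: the origin (TCP) lies at the very end of the fingers, on their centre line; the grasp point (between the pads) lies r.grip_depth behind it (r.grip_depth is the distance from the TCP to the grasp point, in m); y points along the fingers, z is the direction in which the jaws open and shut, and the axes are right-handed (so a half turn about y gives the same grasp; the last joint's range is limited). The gripper opens to 87 mm and grips with 3 to 60 N. Pads are 19 mm wide; open, the fingers measure 117 mm over their backs; the gripper's body (75 mm by 190 mm) begins 51 mm behind the grasp point.
Start: joints at [-1.283, 0.332, -0.065, 1.46, 0.022, 1.35, -0.088], TCP at [0.191, 0.595, 0.186] pointing down, gripper open.
Joint ranges: [-2.6, 2.6], [-0.5, 2.12], [-1.47, 1.34], [0.16, 2.42], [-1.27, 4.41], [0.06, 2.06], [-2.6, 2.6]. Speed limits (rad/s): [2.22, 2.22, 2.79, 2.79, 3.14, 3.14, 3.14].

### API

Orientations are given as a unit quaternion [x, y, z, w].
In Python, from bench import r gives the robot as it stands.
- The arm moves only by the shell command python3 -m jog 'ROWS' [OPENING] [FORCE]. ROWS is JSON, a list of rows, each a list of 6 numbers: the shift along the tool's x, y, z in m, then the turn, a rotation vector about the tool's x, y, z in degrees. A call has 1 to 12 rows; each row shifts and turns the pose as measured when the row begins, along the tool's axes as they then stand; what a row does not reach is not made up. A row lasts 1/12 s, in which the tool goes at most 41.7 mm and 7.16 degrees, less where a joint would pass 70% of its speed; a pose out of reach is approached as far as the arm can. A call with a gripper value outside its range is refused whole. OPENING is the opening, from -1 (shut) to 1 (fully open), so that 0 is half open, set as the call begins (- or left out, the last holds). The fingers move at their own pace and stop on an object; FORCE is the grip in N (left out, the last holds). Time passes only in rows, so rows that do not move let the fingers close. It gives the time, the measured TCP pose, the force and the opening at its end, in the units of the state.
- r.read_state(): the state, without advancing time (a new reading comes with each control period).
- r.camera(name): name is "scene" or "top" or "wrist"; returns a dict with "image" (384x512x3 uint8, red, green, blue), "range_z" (384x512 float32, m along the optical axis (not along the pixel's ray), 0 where there is no reading), "K" (3x3 intrinsics, pixels), "k1" (the pictures are not rectified: a ray, as slopes to the right and down, at radius r is drawn at 1 + k1 r^2 times it, then the intrinsics apply), "R" (3x3) and "t" (3): a world point X has camera coordinates R X + t. Camera axes: x right, y down, z forward; pixel columns grow to the right and rows downward; lengths in m; the calibration is good to about 2 mm. A picture is of the moment at which its call begins.
- r.close_job(): hands the job in, once; it reports no verdict.
The state is a dict: "time": time; "joint_positions": joint angles; "joint_vel": joint speeds; "joint_torque": joint torques, N m; "ee_pos": TCP position; "eef_rot": TCP orientation; "ft_force": force on the tool from outside, world axes, zero at the start; "torque": the same for the moment, N m; "width": finger opening in m.
Only numpy, scipy, OpenCV 4.12 (cv2) and the standard library are available. Lean on these libraries where they do the work, as an engineer would, in place of code of your own. Each camera call takes 0.05 s, during which the arm holds its last target. There are 200 camera calls.

### The job

Of the two steel key-clamp heads standing on the bench, take the one that fits the round bayonet socket of the key machine (the smaller one), put its two lugs down through the socket's slots, push it in against the spring and turn it a quarter turn clockwise as seen from above. Finish while still gripping it and holding it pushed fully home, its flange down flush on the socket rim (let go, it would spring up again), ready for a colleague to drive the lock screw. Leave the larger head and the other things on the bench where they are.

Things in the scene. Friction and masses are not known exactly. Their poses are not given: they have to be found in the camera images.
- slim_head: The smaller head, the one that fits; 0.2 to 0.4 kg, loose, upright on its stem, 70 mm high. Origin: centre of the stem's flat foot, z up. Steel stem 28 mm in diameter, foot bevelled to 22 mm; round flange 52 mm in diameter, 30 to 36 mm above the foot; above it a flat-sided jaw block to grip, 40 mm long (x), 16 mm thick (y), to the top. A half turn about z gives the same shape.
- slim_head_flange (a point): Centre of the underside of the slim head's flange, 30 mm above its foot, axes as slim_head. Below the flange two lugs stick out of the stem along +x and -x, parallel to the jaw block: 8 mm wide (y), reaching 22 mm from the axis, 11 to 17 mm above the foot.
- stout_head: The larger head, which does not fit; leave it alone. Same shape and 70 mm height, but stem 42 mm and flange 68 mm in diameter, jaw block 54 x 22 mm. Loose, upright, origin at the centre of its foot. The two heads may stand in either place.
- clamp_base: Key machine, fixed. Origin on the vertical axis of its socket, at bench height. Grey base plate 45 mm high, x -70 to 100 mm, y -75 to 215 mm; on it the round steel socket, 68 mm across, rim 85 mm high; blue motor housing x -40 to 90, y 110 to 210 mm, 120 mm high, with a cutter wheel on its -y side reaching y = 92 mm at x 22 to 78 mm, up to 113 mm high.
- socket_mouth (a point): Centre of the socket's mouth at rim height (85 mm above the bench), axes as clamp_base. Lip 8 mm thick, bore 33 mm, two slots 14 mm wide along +x and -x for the lugs. Lugs turn under the lip only when the flange is less than 5 mm above the rim, and only clockwise seen from above (negative about z), to a stop about 5 degrees past a quarter turn. Fully home: flange flush on the rim.
- plunger (a joint): Spring plunger in the socket, a brass disc 28 mm in diameter pushed down by the stem's foot, in m: 0 at rest (its top 12 mm below the rim), 0.018 with the slim head fully home. It pushes up with 4 N at first and 10 N at home; if let go after turning, the head rises till its flange is 5 mm above the rim and the lugs catch under the lip.
- padlock: Bystander: brass padlock lying flat, body 50 x 40 x 22 mm with a steel shackle, loose.
- oiler: Bystander: small white round bottle with a black cap, 44 mm in diameter, 80 mm high, loose.
- lock_barrel: Bystander: brass lock cylinder 62 mm long, 32 mm high, lying on the bench, loose.

How it is judged:
By the outcome, as a careful person would: the job done as asked, in the order asked, and still so for the second after the job is handed in, while the arm keeps its last pose, push and grip.
It also fails if it takes over 48 s, if anything falls off the work surface, if the arm or the gripper's body presses on something with over 40 N, if the wrist force passes 120 N, or if a joint passes its speed limit or range.

## Working session

There is one attempt and no reset: what is moved stays moved. The work goes in short steps, Python scripts to look and compute and a shell command to move; the robot and the scene stay as the last step left them, time stands still between calls to the robot, and variables do not carry over. Pictures are saved under pics/ and viewed, about 8 in all and at most 12, crops included, and the job is handed in when it is done.

```bash
ls; mkdir -p pics; python3 - <<'E'
from bench import r
import cv2,numpy as np
s=r.read_state();print({k:np.round(v,3) for k,v in s.items()},r.grip_depth)
for n in["top","scene"]:
    c=r.camera(n);np.savez(f"/tmp/{n}0.npz",**c);cv2.imwrite(f"pics/{n}0.png",c["image"][:,:,::-1]);print(n,c["K"].round(1),c["k1"],c["R"].round(3),c["t"].round(3))
E
```

```text
pics
{'time': np.float64(0.0), 'joint_positions': array([-1.283,  0.333, -0.065,  1.461,  0.022,  1.35 , -0.089]), 'joint_vel': array([ 0.   , -0.001, -0.002,  0.001, -0.   ,  0.002, -0.   ]), 'joint_torque': array([-0.0000e+00, -6.2326e+01,  2.5000e-02, -3.8990e+01, -6.1000e-02,
        4.0000e-02,  0.0000e+00]), 'ee_pos': array([0.191, 0.595, 0.185]), 'eef_rot': array([ 0.699, -0.109,  0.109, -0.698]), 'ft_force': array([ 0.625, -0.412, -0.552]), 'torque': array([-0.009, -0.007,  0.016]), 'width': np.float64(0.087)} 0.0187
top [[497.9   0.  260.9]
 [  0.  497.9 202.5]
 [  0.    0.    1. ]] -0.17325284447326267 [[ 0.022 -1.    -0.009]
 [-0.998 -0.021 -0.066]
 [ 0.066  0.011 -0.998]] [-0.13   0.552  1.148]
scene [[475.6   0.  250.5]
 [  0.  475.6 191.9]
 [  0.    0.    1. ]] 0.042888502246160726 [[ 0.365  0.931  0.004]
 [ 0.788 -0.306 -0.534]
 [-0.496  0.198 -0.845]] [-0.104 -0.42   1.325]
```

View pics/top0.png

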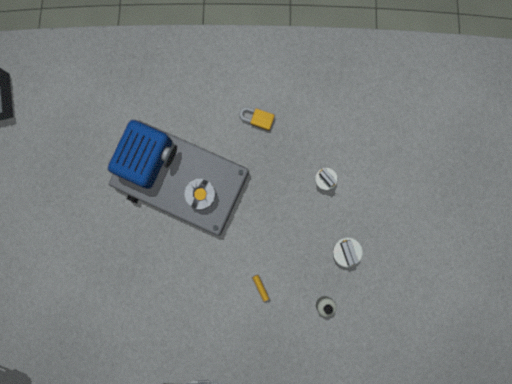

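View pics/scene0.png

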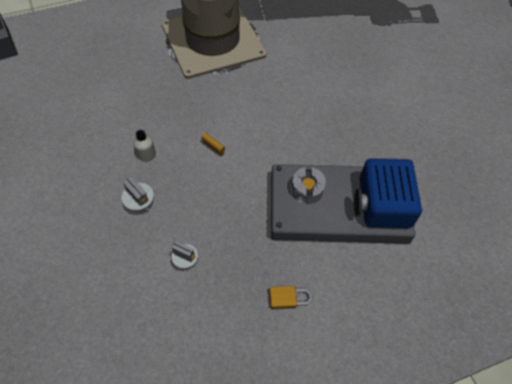

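Top view: slim head at about (326,180), stout head at (348,253), socket at (200,193) with its brass plunger. Motor at the upper left. Now coarse positions by rays and depth.

```bash
cat > h.py <<'E'
import numpy as np,cv2
def rays(c,uv):
    K=c["K"];k=float(c["k1"])
    return cv2.undistortPoints(np.float64(uv).reshape(-1,1,2),K,np.array([k,0,0,0,0.])).reshape(-1,2)
def onplane(c,uv,z):
    xy=rays(c,uv);R=c["R"];t=c["t"];d=np.c_[xy,np.ones(len(xy))]@R;o=-R.T@t
    return o+d*((z-o[2])/d[:,2])[:,None]
def cloud(c):
    h,w=c["range_z"].shape;v,u=np.mgrid[:h,:w];uv=np.c_[u.ravel(),v.ravel()]
    xy=rays(c,uv);z=c["range_z"].ravel()
    return ((np.c_[xy,np.ones(len(xy))]*z[:,None]-c["t"])@c["R"]).reshape(h,w,3)
def project(c,X):
    p=np.atleast_2d(X)@c["R"].T+c["t"];s=p[:,:2]/p[:,2:];s=s*(1+float(c["k1"])*(s**2).sum(1))[:,None]
    return s@c["K"][:2,:2].T+c["K"][:2,2]
def rect(P):
    (cx,cy),(a,b),an=cv2.minAreaRect((P[:,:2]*1000).astype(np.float32))
    if a<b:a,b,an=b,a,an+90
    return (round(cx,1),round(cy,1)),(round(a,1),round(b,1)),round((an+90)%180-90,1)
E
python3 - <<'E'
from h import *
c=dict(np.load("/tmp/top0.npz"));W=cloud(c)
def sel(u,v,rad,lo,hi):
    P=W[v-rad:v+rad,u-rad:u+rad].reshape(-1,3);return P[(P[:,2]>lo)&(P[:,2]<hi)]
for n,u,v in [("slim",326,180),("stout",348,253)]:
    a=sel(u,v,22,.058,.08);b=sel(u,v,22,.026,.08);print(n,len(a),rect(a),len(b),rect(b),a[:,2].mean())
a=sel(200,193,22,.075,.1);print("rim",len(a),rect(a),a[:,2].mean(), cv2.minEnclosingCircle((a[:,:2]*1000).astype(np.float32)))
a=sel(190,185,75,.035,.055);print("plate",len(a),rect(a),a[:,2].mean())
a=sel(145,155,40,.11,.13);print("motor",len(a),rect(a))
for n,u,v in [("oiler",326,308),("padlock",262,119),("barrel",261,288)]:
    a=sel(u,v,16,.012,.09);print(n,rect(a),a[:,2].max())
E
```

```text
slim 139 ((612.7, -267.4), (39.9, 17.2), 44.2) 391 ((612.7, -266.7), (50.0, 49.6), -0.8) 0.06887888522340219
stout 249 ((443.6, -319.6), (53.4, 22.7), 21.2) 667 ((444.1, -319.4), (65.9, 65.2), 73.0) 0.06913923608309037
rim 518 ((567.8, 18.2), (65.5, 65.1), 0.3) 0.08347118311334362 ((567.7638549804688, 17.74228858947754), 33.808189392089844)
plate 5633 ((603.6, 75.9), (283.2, 182.1), 67.7) 0.044251703383997434
motor 2447 ((650.0, 147.6), (128.2, 117.2), -23.7)
oiler ((318.3, -271.8), (43.6, 41.3), -26.9) 0.08361936298285354
padlock ((755.6, -106.4), (68.7, 41.3), 76.4) 0.028664303137305946
barrel ((356.9, -119.8), (60.9, 16.9), 27.6) 0.03737022328546958
```

```bash
cat >> h.py <<'E'
from scipy.spatial.transform import Rotation as Ro
def show(s,target=None,yaw=None):
    """yaw: wanted angle (deg) of the tool z axis in the world, tool y straight down"""
    R=Ro.from_quat(s["eef_rot"]);M=R.as_matrix()
    y=np.degrees(np.arctan2(M[1,2],M[0,2]))
    print("t",round(float(s["time"]),2),"tcp",s["ee_pos"].round(4),"zyaw",y.round(1),"down",M[:,1].round(3),"F",s["ft_force"].round(1),"w",round(float(s["width"]),4),"q",s["joint_positions"].round(2))
    if target is not None: print(" shift tool mm",(1000*M.T@(np.array(target)-s["ee_pos"])).round(1))
    if yaw is not None:
        a=np.radians(yaw);z=np.array([np.cos(a),np.sin(a),0]);yy=np.array([0,0,-1.]);D=np.c_[np.cross(yy,z),yy,z]
        print(" rotvec deg",np.degrees((R.inv()*Ro.from_matrix(D)).as_rotvec()).round(1))
E
python3 - <<'E'
from h import *; from bench import r
s=r.read_state();print(Ro.from_quat(s["eef_rot"]).as_matrix().round(3))
show(s,[.613,-.267,.186],-46);show(s,yaw=134)
E
```

```text
[[ 0.952 -0.     0.306]
 [-0.306 -0.001  0.952]
 [ 0.    -1.    -0.001]]
t 0.1 tcp [0.191  0.5947 0.1848] zyaw 72.2 down [-0.    -0.001 -1.   ] F [ 0.3 -0.   0.2] w 0.0871 q [-1.28  0.33 -0.06  1.46  0.02  1.35 -0.09]
 shift tool mm [ 6.653e+02 -3.000e-01 -6.914e+02]
 rotvec deg [0.000e+00 1.182e+02 1.000e-01]
t 0.1 tcp [0.191  0.5947 0.1848] zyaw 72.2 down [-0.    -0.001 -1.   ] F [ 0.3 -0.   0.2] w 0.0871 q [-1.28  0.33 -0.06  1.46  0.02  1.35 -0.09]
 rotvec deg [  0.1 -61.8  -0. ]
```

```bash
python3 -m jog '[[0.0277,0,-0.0288,0,0,0],[0.0277,0,-0.0288,0,0,0],[0.0277,0,-0.0288,0,0,0],[0.0277,0,-0.0288,0,0,0],[0.0277,0,-0.0288,0,0,0],[0.0277,0,-0.0288,0,0,0],[0.0277,0,-0.0288,0,0,0],[0.0277,0,-0.0288,0,0,0],[0.0277,0,-0.0288,0,0,0],[0.0277,0,-0.0288,0,0,0],[0.0277,0,-0.0288,0,0,0],[0.0277,0,-0.0288,0,0,0]]' 1 && python3 -m jog '[[0.0277,0,-0.0288,0,0,0],[0.0277,0,-0.0288,0,0,0],[0.0277,0,-0.0288,0,0,0],[0.0277,0,-0.0288,0,0,0],[0.0277,0,-0.0288,0,0,0],[0.0277,0,-0.0288,0,0,0],[0.0277,0,-0.0288,0,0,0],[0.0277,0,-0.0288,0,0,0],[0.0277,0,-0.0288,0,0,0],[0.0277,0,-0.0288,0,0,0],[0,0,0,0,7,0],[0,0,0,0,7,0]]'
python3 -c "
from h import *; from bench import r
show(r.read_state(),[.613,-.267,.186],-46)"
```

```text
time: 1.1
ee_pos: [0.4019, 0.1519, 0.1786]
eef_rot: [0.701, -0.107, 0.102, -0.697]
ft_force: [1.1, 1.0, 0.1]
width: 0.0867
time: 2.1
ee_pos: [0.5851, -0.2329, 0.1757]
eef_rot: [0.685, -0.193, 0.188, -0.677]
ft_force: [-0.5, 0.6, -0.9]
width: 0.0871
t 2.1 tcp [ 0.5851 -0.2329  0.1757] zyaw 58.8 down [-0.011 -0.009 -1.   ] F [-0.5  0.6 -0.9] w 0.0871 q [-0.27  0.43  0.77  1.49 -0.29  1.35  1.54]
 shift tool mm [ 41.5 -10.3 -14.9]
 rotvec deg [  0.8 104.8   0.5]
```

```bash
python3 -m jog '[[0.021,-0.005,-0.0075,0.4,7,0.2],[0.02,-0.005,-0.01,0.4,7,0.2],[0,0,0,0,7,0],[0,0,0,0,7,0],[0,0,0,0,7,0],[0,0,0,0,7,0],[0,0,0,0,7,0],[0,0,0,0,7,0],[0,0,0,0,7,0],[0,0,0,0,7,0],[0,0,0,0,7,0],[0,0,0,0,7,0]]' && python3 -m jog '[[0,0,0,0,7,0],[0,0,0,0,7,0],[0,0,0,0,7,0],[0,0,0,0,0,0]]'
python3 - <<'E'
from h import *; from bench import r
show(r.read_state(),[.613,-.267,.186],-46)
c=r.camera("wrist");np.savez("/tmp/w1.npz",**c);cv2.imwrite("pics/w1.png",c["image"][:,:,::-1])
W=cloud(c);near=np.hypot(W[...,0]-.613,W[...,1]+.267)<.04
for lo,hi in [(.06,.08),(.03,.045),(.03,.08)]:
    m=near&(W[...,2]>lo)&(W[...,2]<hi);P=W[m];print(len(P),rect(P) if len(P)>5 else "",P[:,2].mean() if len(P) else "")
E
```

```text
time: 3.1
ee_pos: [0.6065, -0.2736, 0.1786]
eef_rot: [-0.373, 0.609, -0.597, 0.365]
ft_force: [0.4, -0.5, -0.3]
width: 0.0868
time: 3.43
ee_pos: [0.6062, -0.2724, 0.1766]
eef_rot: [-0.255, 0.668, -0.656, 0.242]
ft_force: [-0.0, 0.5, -0.2]
width: 0.0869
t 3.43 tcp [ 0.6062 -0.2724  0.1766] zyaw -48.9 down [-0.022  0.01  -1.   ] F [-0.   0.5 -0.2] w 0.0869 q [-0.35  0.69  1.14  1.37 -0.61  1.49 -0.09]
 shift tool mm [-8.6 -9.5  0.2]
 rotvec deg [ 1.3 -2.8  0.6]
619 ((612.1, -267.2), (40.3, 15.2), 41.6) 0.06976735791707504
1036 ((613.3, -266.9), (50.3, 49.3), -48.5) 0.035929413048958234
1701 ((613.3, -266.9), (50.3, 49.3), -48.5) 0.0487150608299675
```

View pics/w1.png

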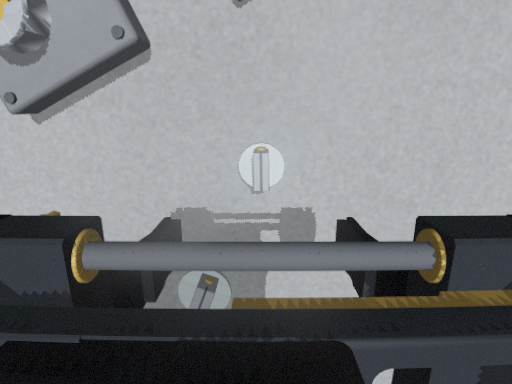

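Wrist view: slim head centred at about (261,167), block upright between the fingers; stout head at lower left (205,290), clear. I'll straighten the tool and descend part of the way.

```bash
python3 -m jog '[[-0.0085,0,0.0002,1.3,-1.4,0.6],[0,0.02,0,0,0,0],[0,0.025,0,0,0,0],[0,0.025,0,0,0,0],[0,0.01,0,0,0,0],[0,0,0,0,0,0]]'
python3 -c "
from h import *; from bench import r
show(r.read_state(),[.6125,-.267,.040],-47.5)"
```

```text
time: 3.98
ee_pos: [0.6134, -0.2669, 0.094]
eef_rot: [0.268, -0.653, 0.655, -0.269]
ft_force: [0.9, 0.5, 0.4]
width: 0.0874
t 3.98 tcp [ 0.6134 -0.2669  0.094 ] zyaw -45.3 down [ 0.003 -0.001 -1.   ] F [0.9 0.5 0.4] w 0.0874 q [-0.36  0.73  1.08  1.49 -0.66  1.31 -0.01]
 shift tool mm [ 0.8 54.  -0.7]
 rotvec deg [-0.2  2.2 -0.1]
```

```bash
python3 -m jog '[[0.0008,0.02,-0.0007,0,2,0],[0,0.02,0,0,0,0],[0,0.012,0,0,0,0],[0,0.002,0,0,0,0],[0,0,0,0,0,0]]'
python3 -c "
from h import *; from bench import r
show(r.read_state(),[.6125,-.267,.040],-47.5)"
python3 -m jog '[[0,0,0,0,0,0],[0,0,0,0,0,0],[0,0,0,0,0,0],[0,0,0,0,0,0],[0,0,0,0,0,0],[0,0,0,0,0,0],[0,0,0,0,0,0],[0,0,0,0,0,0]]' -1 50
python3 -c "
from h import *; from bench import r
show(r.read_state(),[.6125,-.267,.040],-47.5)"
```

```text
time: 4.4
ee_pos: [0.6143, -0.2682, 0.0427]
eef_rot: [0.258, -0.656, 0.659, -0.262]
ft_force: [0.5, -0.8, 0.4]
width: 0.0871
t 4.4 tcp [ 0.6143 -0.2682  0.0427] zyaw -46.8 down [ 0.006 -0.002 -1.   ] F [ 0.5 -0.8  0.4] w 0.0871 q [-0.34  0.78  1.05  1.54 -0.7   1.23 -0.  ]
 shift tool mm [ 0.5  2.7 -2.1]
 rotvec deg [-0.3  0.7 -0.2]
time: 5.07
ee_pos: [0.6167, -0.2696, 0.0484]
eef_rot: [0.257, -0.654, 0.66, -0.264]
ft_force: [0.5, -0.5, -0.2]
width: 0.0415
t 5.07 tcp [ 0.6167 -0.2696  0.0484] zyaw -46.7 down [ 0.012 -0.004 -1.   ] F [ 0.5 -0.5 -0.2] w 0.0415 q [-0.34  0.77  1.05  1.53 -0.7   1.24 -0.  ]
 shift tool mm [ 1.3  8.4 -4.9]
 rotvec deg [-0.7  0.8 -0.3]
```

```bash
python3 -m jog '[[0.0008,0.005,-0.003,-0.4,0,0],[0.0005,0.004,-0.002,-0.3,0,0],[0,0.001,-0.0003,0,0,0],[0,0.0008,-0.0003,0,0,0]]'
python3 -c "
from h import *; from bench import r
show(r.read_state(),[.6125,-.267,.040],-47.5)"
```

```text
time: 5.4
ee_pos: [0.6114, -0.266, 0.0363]
eef_rot: [-0.259, 0.659, -0.656, 0.262]
ft_force: [0.3, -0.8, 0.2]
width: 0.0146
t 5.4 tcp [ 0.6114 -0.266   0.0363] zyaw -46.7 down [ 0.002  0.006 -1.   ] F [ 0.3 -0.8  0.2] w 0.0146 q [-0.34  0.78  1.04  1.55 -0.71  1.23  0.01]
 shift tool mm [-0.2 -3.7  1.4]
 rotvec deg [ 0.1  0.8 -0.3]
```

```bash
python3 -m jog '[[0,0,0,0,0,0],[0,0,0,0,0,0],[0,0,0,0,0,0]]'; python3 -m jog '[[0,-0.01,0,0,0,0],[0,-0.03,0,0,0,0],[0,-0.04,0,0,0,0],[0,-0.035,0,0,0,0],[0,0,0,0,0,0]]'
python3 - <<'E'
from h import *; from bench import r
show(r.read_state(),[.568,.018,.16],67.7)
for n in["top","scene"]:
    c=r.camera(n);np.savez(f"/tmp/{n}1.npz",**c);cv2.imwrite(f"pics/{n}1.png",cv2.resize(c["image"][60:330,60:400,::-1],None,fx=1.7,fy=1.7))
E
```

```text
time: 5.65
ee_pos: [0.611, -0.2659, 0.0357]
eef_rot: [-0.26, 0.659, -0.655, 0.262]
ft_force: [0.1, -0.4, -1.0]
width: 0.0017
time: 6.07
ee_pos: [0.6092, -0.2664, 0.1561]
eef_rot: [-0.261, 0.66, -0.655, 0.26]
ft_force: [0.8, -0.6, 0.5]
width: 0.0004
t 6.07 tcp [ 0.6092 -0.2664  0.1561] zyaw -46.8 down [-0.003  0.006 -1.   ] F [ 0.8 -0.6  0.5] w 0.0004 q [-0.37  0.68  1.13  1.42 -0.62  1.42 -0.05]
 shift tool mm [-164.8   -2.1 -235.4]
 rotvec deg [ 1.000e-01 -1.145e+02 -4.000e-01]
```

View pics/scene1.png

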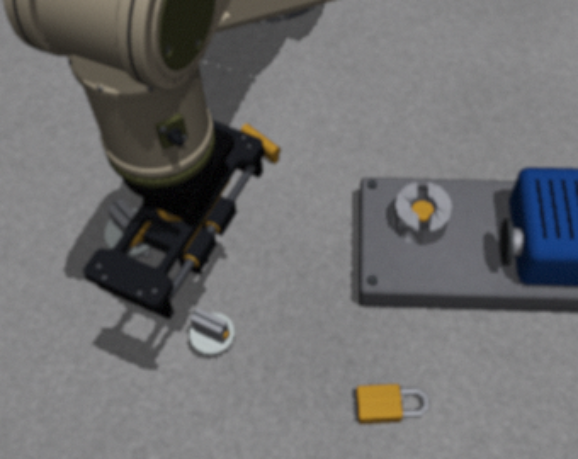

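```bash
python3 - <<'E'
from h import *; from bench import r
s=r.read_state();c=dict(np.load("/tmp/scene1.npz"));t=s["ee_pos"];M=Ro.from_quat(s["eef_rot"]).as_matrix()
for d in [0,-.02,-.07,-.15]:
    print(d,((project(c,t+M[:,1]*d)-60)*1.7).round())
print("R^T",(-c["R"].T@c["t"]).round(3))
for n in ["scene1","top1"]:
    c=dict(np.load(f"/tmp/{n}.npz"));W=cloud(c);near=np.hypot(W[...,0]-.6125,W[...,1]+.267)<.06
    for lo,hi in [(.06,.08),(.03,.045)]:
        P=W[near&(W[...,2]>lo)&(W[...,2]<hi)];print(n,len(P),rect(P) if len(P)>5 else "")
W=cloud(dict(np.load("/tmp/scene1.npz")))
P=W[(W[...,0]>.4)&(W[...,0]<.75)&(W[...,1]<-.1)&(W[...,1]>-.45)]
for a in np.arange(.09,.3,.02):
    Q=P[(P[:,2]>a)&(P[:,2]<a+.02)]
    if len(Q)>5:print(round(a,2),len(Q),rect(Q))
c=dict(np.load("/tmp/w1.npz"));print("wristcam",(-c["R"].T@c["t"]).round(3),c["R"].round(2))
E
```

```text
0 [[201. 281.]]
-0.02 [[199. 272.]]
-0.07 [[192. 248.]]
-0.15 [[179. 202.]]
R^T [ 1.026 -0.294  0.896]
scene1 189 ((612.3, -269.0), (41.3, 16.6), 40.5)
scene1 289 ((614.6, -268.0), (51.5, 47.9), -69.4)
top1 0 
top1 0 
0.19 38 ((614.9, -268.3), (27.9, 14.1), 80.2)
0.25 184 ((610.5, -266.6), (174.7, 73.7), -47.3)
0.27 1190 ((610.1, -268.4), (187.3, 76.3), -46.4)
0.29 2439 ((609.2, -267.8), (192.3, 76.6), -46.4)
wristcam [ 0.662 -0.23   0.375] [[ 0.66 -0.75 -0.02]
 [-0.72 -0.64  0.26]
 [-0.21 -0.16 -0.97]]
```

```bash
python3 - <<'E'
import numpy as np,cv2
c=np.load("/tmp/scene1.npz")
cv2.imwrite("pics/sc1b.png",cv2.resize(c["image"][120:310,80:240,::-1],None,fx=3,fy=3,interpolation=cv2.INTER_CUBIC))
E
```

```text
(no output)
```

View pics/sc1b.png

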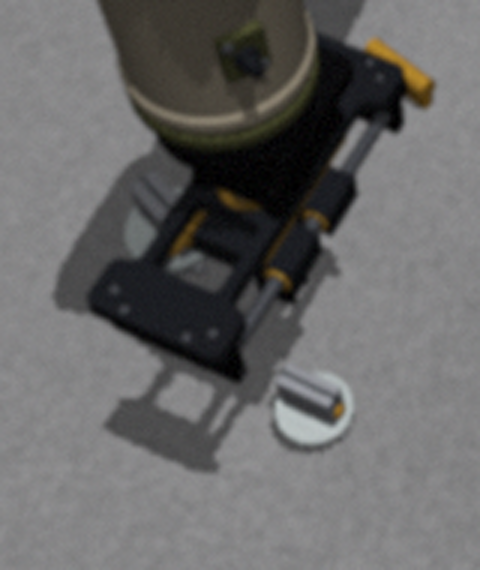

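```bash
python3 - <<'E'
from h import *; from bench import r
s=r.read_state();t=s["ee_pos"];M=Ro.from_quat(s["eef_rot"]).as_matrix()
for n in ["scene1","top1"]:
    c=dict(np.load(f"/tmp/{n}.npz"));W=cloud(c).reshape(-1,3);L=(W-t)@M*1000
    m=(abs(L[:,0])<60)&(abs(L[:,2])<110)&(L[:,1]<5)&(L[:,1]>-160);print(n,np.histogram(L[m,1],np.arange(-160,6,10)))
    Q=L[m&(L[:,1]>-75)];print(Q[np.argsort(-Q[:,1])][:25].round(0).tolist())
c=r.camera("wrist");np.savez("/tmp/w2.npz",**c)
W=cloud(c).reshape(-1,3);L=(W-t)@M*1000
m=(abs(L[:,0])<60)&(abs(L[:,2])<60)&(L[:,1]<60)&(L[:,1]>-160);print(np.histogram(L[m,1],np.arange(-160,61,10)))
cv2.imwrite("pics/w2.png",c["image"][:,:,::-1]);print(project(c,[t,t-M[:,1]*.03]))
E
```

```text
scene1 (array([1817,  634,  698,  483,  190,   12,    1,    0,    0,    0,   15,
         22,    3,    0,    0,    0]), array([-160, -150, -140, -130, -120, -110, -100,  -90,  -80,  -70,  -60,
        -50,  -40,  -30,  -20,  -10,    0]))
[[-9.0, -38.0, -7.0], [-8.0, -38.0, 1.0], [-9.0, -40.0, 7.0], [-8.0, -41.0, -2.0], [-5.0, -41.0, 10.0], [-9.0, -41.0, -7.0], [-9.0, -41.0, -4.0], [-2.0, -42.0, 10.0], [-8.0, -42.0, 10.0], [0.0, -43.0, 9.0], [11.0, -43.0, 11.0], [-4.0, -44.0, 10.0], [-9.0, -44.0, 6.0], [-10.0, -45.0, -7.0], [-10.0, -45.0, 8.0], [12.0, -45.0, 10.0], [-10.0, -45.0, 10.0], [-4.0, -45.0, 9.0], [-10.0, -46.0, -4.0], [-3.0, -46.0, 10.0], [-10.0, -47.0, 9.0], [-8.0, -47.0, 10.0], [-6.0, -47.0, 9.0], [-7.0, -48.0, 11.0], [-3.0, -50.0, 10.0]]
top1 (array([0, 0, 0, 0, 0, 0, 0, 0, 0, 0, 0, 0, 0, 0, 0, 0]), array([-160, -150, -140, -130, -120, -110, -100,  -90,  -80,  -70,  -60,
        -50,  -40,  -30,  -20,  -10,    0]))
[]
(array([13821, 20323, 15280, 11295,  2090,    38,    59,   628,    38,
         189,   234,   211,    61,     0,     0,     0,     0,     0,
           0,     0,     0,     0]), array([-160, -150, -140, -130, -120, -110, -100,  -90,  -80,  -70,  -60,
        -50,  -40,  -30,  -20,  -10,    0,   10,   20,   30,   40,   50,
         60]))
[[258.00635771 214.50957077]
 [257.95230221 231.14069318]]
```

View pics/w2.png

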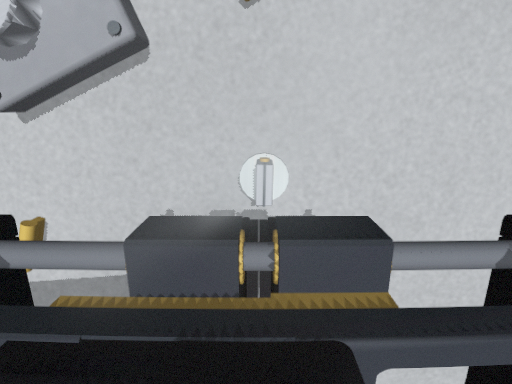

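Both cameras agree that the gripper hangs about 38 mm higher along the tool axis than the reported TCP. Fingertips show at tool y ≈ -38, and the body is shifted by the same amount. So the jaws shut just above the block, and the head at (264,180) is untouched. I'll pin down that offset and regrasp lower.

```bash
python3 - <<'E'
from h import *; from bench import r
s=r.read_state();t=s["ee_pos"];M=Ro.from_quat(s["eef_rot"]).as_matrix()
for n in ["w2","scene1"]:
    c=dict(np.load(f"/tmp/{n}.npz"));W=cloud(c).reshape(-1,3);L=(W-t)@M*1000
    m=(abs(L[:,0])<40)&(abs(L[:,2])<60)&(L[:,1]<0)&(L[:,1]>-75);Q=L[m]
    print(n,np.sort(Q[:,1])[-30::3].round(1),Q[:,[0,2]].min(0),Q[:,[0,2]].max(0))
c=dict(np.load("/tmp/w2.npz"));W=cloud(c);near=np.hypot(W[...,0]-.6125,W[...,1]+.267)<.04
for lo,hi in [(.06,.08),(.03,.045)]:
    P=W[near&(W[...,2]>lo)&(W[...,2]<hi)];print(rect(P),P[:,2].mean())
show(s,[.6125,-.268,.120],-48.5)
E
```

```text
w2 [-40.1 -40.1 -40.  -40.  -39.8 -39.7 -39.5 -39.3 -39.  -38.5] [-11.86090001  -7.48333489] [5.10600604 9.64438754]
scene1 [-52.6 -52.4 -49.9 -48.7 -47.1 -46.5 -46.1 -44.4 -42.7 -41.6] [-10.36164018  -6.34021326] [12.63634849 11.991849  ]
((612.3, -267.7), (40.5, 15.9), 43.0) 0.06979979035805932
((613.1, -266.8), (50.2, 48.8), -46.5) 0.03590421525901058
t 6.22 tcp [ 0.6074 -0.2642  0.149 ] zyaw -46.7 down [-0.009  0.01  -1.   ] F [-0.6 -0.1 -1.5] w 0.0004 q [-0.37  0.69  1.12  1.43 -0.62  1.42 -0.05]
 shift tool mm [-1.1 28.9  6.6]
 rotvec deg [0.8 1.8 0. ]
```

```bash
python3 -m jog '[[0,-0.001,0,0,0,0],[0,-0.001,0,0,0,0],[0,-0.001,0,0,0,0],[0,-0.001,0,0,0,0],[0,-0.001,0,0,0,0],[0,-0.001,0,0,0,0],[0,0,0,0,0,0],[0,0,0,0,0,0],[0,0,0,0,0,0],[0,0,0,0,0,0]]' 0.1
python3 -c "
from h import *; from bench import r
show(r.read_state(),[.6125,-.268,.0045],-48.5)"
```

```text
time: 7.05
ee_pos: [0.6054, -0.2626, 0.1502]
eef_rot: [-0.264, 0.664, -0.651, 0.257]
ft_force: [0.4, 0.1, 0.7]
width: 0.047
t 7.05 tcp [ 0.6054 -0.2626  0.1502] zyaw -46.8 down [-0.017  0.012 -1.   ] F [0.4 0.1 0.7] w 0.047 q [-0.37  0.69  1.12  1.43 -0.62  1.43 -0.05]
 shift tool mm [ -2.  145.5  11.8]
 rotvec deg [1.2 1.7 0.2]
```

```bash
python3 -m jog '[[-0.002,0.001,0.0085,1.2,0.5,0.2],[0,0.025,0,0,0,0],[0,0.03,0,0,0,0],[0,0.02,0,0,0,0],[0,0.002,0,0,0,0]]'
python3 -c "
from h import *; from bench import r
show(r.read_state(),[.6125,-.268,.0045],-47.5)"
```

```text
time: 7.47
ee_pos: [0.6165, -0.2698, 0.0713]
eef_rot: [0.255, -0.656, 0.662, -0.259]
ft_force: [0.0, 0.8, -0.2]
width: 0.048
t 7.47 tcp [ 0.6165 -0.2698  0.0713] zyaw -47.4 down [ 0.01  -0.006 -1.   ] F [ 0.   0.8 -0.2] w 0.048 q [-0.35  0.76  1.07  1.51 -0.68  1.27 -0.03]
 shift tool mm [ 1.9 66.8 -4.7]
 rotvec deg [-0.6  0.1 -0.2]
```

```bash
python3 -m jog '[[0.0015,0.01,-0.004,-0.5,0,-0.2],[0,0.02,0,0,0,0],[0,0.02,0,0,0,0],[0,0.01,0,0,0,0],[0,0.001,0,0,0,0]]'
python3 -c "
from h import *; from bench import r
show(r.read_state(),[.6125,-.268,.0045],-47.5)"
```

```text
time: 7.88
ee_pos: [0.6144, -0.2692, 0.0104]
eef_rot: [0.256, -0.657, 0.661, -0.258]
ft_force: [0.1, 0.6, -0.3]
width: 0.0477
t 7.88 tcp [ 0.6144 -0.2692  0.0104] zyaw -47.4 down [ 0.004 -0.004 -1.   ] F [ 0.1  0.6 -0.3] w 0.0477 q [-0.33  0.81  1.02  1.56 -0.73  1.19  0.  ]
 shift tool mm [ 0.6  5.9 -2.3]
 rotvec deg [-0.3  0.1 -0. ]
```

Now close, with small corrections to cancel the drift.

```bash
python3 -m jog '[[0.0005,0.005,-0.002,-0.3,0,0],[0,0.001,-0.0003,0,0,0],[0,0.0005,-0.0003,0,0,0],[0,0.0005,0,0,0,0],[0,0.0005,0,0,0,0]]' -1 50
python3 -c "
from h import *; from bench import r
show(r.read_state(),[.6125,-.268,.0045],-47.5)"
python3 -m jog '[[0,0,0,0,0,0],[0,0,0,0,0,0],[0,0,0,0,0,0]]'
python3 -c "
from h import *; from bench import r
show(r.read_state(),[.6125,-.268,.0045],-47.5)"
```

```text
time: 8.3
ee_pos: [0.6139, -0.2687, 0.0062]
eef_rot: [0.256, -0.658, 0.66, -0.258]
ft_force: [-0.5, 0.4, 0.2]
width: 0.0225
t 8.3 tcp [ 0.6139 -0.2687  0.0062] zyaw -47.4 down [ 0.004 -0.002 -1.   ] F [-0.5  0.4  0.2] w 0.0225 q [-0.33  0.82  1.02  1.56 -0.73  1.18  0.01]
 shift tool mm [ 0.6  1.6 -1.5]
 rotvec deg [-0.2  0.1 -0.1]
time: 8.55
ee_pos: [0.614, -0.2685, 0.0067]
eef_rot: [0.256, -0.658, 0.66, -0.258]
ft_force: [-0.7, -0.1, -3.5]
width: 0.0159
t 8.55 tcp [ 0.614  -0.2685  0.0067] zyaw -47.4 down [ 0.004 -0.002 -1.   ] F [-0.7 -0.1 -3.5] w 0.0159 q [-0.33  0.82  1.02  1.56 -0.73  1.18  0.01]
 shift tool mm [ 0.8  2.2 -1.4]
 rotvec deg [-0.2  0.1 -0.1]
```

```bash
python3 -m jog '[[0,-0.01,0,0,0,0],[0,-0.03,0,0,0,0],[0,-0.04,0,0,0,0],[0,-0.04,0,0,0,0],[0,-0.03,0,0,0,0],[0,0,0,0,-7,0],[0,0,0,0,-7,0],[0,0,0,0,-7,0],[0,0,0,0,-7,0],[0,0,0,0,-7,0],[0,0,0,0,-7,0],[0,0,0,0,-7,0]]'
python3 -c "
from h import *; from bench import r
show(r.read_state(),[.568,.018,.16],67.7)"
```

```text
time: 9.55
ee_pos: [0.6099, -0.2696, 0.1705]
eef_rot: [0.511, -0.488, 0.49, -0.51]
ft_force: [-0.9, -0.6, -3.4]
width: 0.0158
t 9.55 tcp [ 0.6099 -0.2696  0.1705] zyaw 2.5 down [ 0.002 -0.004 -1.   ] F [-0.9 -0.6 -3.4] w 0.0158 q [-0.29  0.58  0.96  1.4  -0.47  1.39  0.71]
 shift tool mm [-289.2    9.3  -29.4]
 rotvec deg [  0.1 -65.2   0.3]
```

```bash
python3 -m jog '[[-0.03,0,-0.003,0,0,0],[-0.035,0,-0.0037,0,0,0],[-0.035,0,-0.0037,0,0,0],[-0.035,0,-0.0037,0,0,0],[-0.035,0,-0.0037,0,0,0],[-0.035,0,-0.0037,0,0,0],[-0.035,0,-0.0037,0,0,0],[-0.02,0,-0.0037,0,0,0],[0,0,0,0,-7,0],[0,0,0,0,-7,0],[0,0,0,0,-7,0],[0,0,0,0,-7,0]]' && python3 -m jog '[[0,0,0,0,-7,0],[0,0,0,0,-7,0],[0,0,0,0,-7,0],[0,0,0,0,-7,0],[0,0,0,0,-4,0]]'
python3 -c "
from h import *; from bench import r
show(r.read_state(),[.568,.018,.16],67.7)"
```

```text
time: 10.55
ee_pos: [0.5605, -0.0049, 0.1737]
eef_rot: [0.616, -0.349, 0.35, -0.614]
ft_force: [-0.4, -1.1, -3.4]
width: 0.0156
time: 10.97
ee_pos: [0.5591, -0.0073, 0.1764]
eef_rot: [0.689, -0.161, 0.161, -0.688]
ft_force: [-0.4, 0.1, -3.8]
width: 0.0157
t 10.97 tcp [ 0.5591 -0.0073  0.1764] zyaw 63.7 down [ 0.    -0.002 -1.   ] F [-0.4  0.1 -3.8] w 0.0157 q [-0.8   0.24  0.86  1.69 -0.19  1.3   1.21]
 shift tool mm [-3.3 16.3 26.6]
 rotvec deg [ 0.1 -4.   0.1]
```

```bash
python3 -m jog '[[-0.0033,0.005,0.024,0,-4,0],[0,0,0,0,0,0]]'; python3 - <<'E'
from h import *; from bench import r
s=r.read_state();show(s,[.568,.018,.16],67.7)
for n in["scene","wrist","top"]:
    c=r.camera(n);np.savez(f"/tmp/{n}3.npz",**c)
    cv2.imwrite(f"pics/{n}3.png",c["image"][:,:,::-1])
s=r.read_state();show(s,[.568,.018,.16],67.7)
for n in ["top0","scene0","wrist3","w1"]:
    c=dict(np.load(f"/tmp/{n}.npz"));W=cloud(c)
    P=W[(np.hypot(W[...,0]-.568,W[...,1]-.018)<.045)&(W[...,2]>.078)&(W[...,2]<.095)];print(n,"rim",len(P),rect(P) if len(P)>5 else "",cv2.minEnclosingCircle((P[:,:2]*1000).astype(np.float32)) if len(P) else "",P[:,2].mean())
    P=W[(np.hypot(W[...,0]-.568,W[...,1]-.018)<.25)&(W[...,2]>.036)&(W[...,2]<.052)];print("  plate",len(P),rect(P))
    P=W[(np.hypot(W[...,0]-.65,W[...,1]-.148)<.1)&(W[...,2]>.115)&(W[...,2]<.125)];print("  motor",len(P),rect(P)if len(P)>5 else "")
for n in ["scene3","wrist3"]:
    W=cloud(dict(np.load(f"/tmp/{n}.npz")));g=np.hypot(W[...,0]-.568,W[...,1]-.018)<.05
    for lo in np.arange(.15,.25,.01):
        P=W[g&(W[...,2]>lo)&(W[...,2]<lo+.01)]
        if len(P)>5:print(n,round(lo,2),len(P),rect(P))
c=np.load("/tmp/scene3.npz")["image"][120:290,200:430,::-1];cv2.imwrite("pics/sc3.png",cv2.resize(c,None,fx=3,fy=3,interpolation=cv2.INTER_CUBIC))
E
```

```text
time: 11.13
ee_pos: [0.5666, 0.0145, 0.1727]
eef_rot: [0.694, -0.135, 0.136, -0.694]
ft_force: [-0.8, 2.7, -4.2]
width: 0.0154
t 11.13 tcp [0.5666 0.0145 0.1727] zyaw 67.9 down [ 0.001 -0.001 -1.   ] F [-0.8  2.7 -4.2] w 0.0154 q [-0.81  0.26  0.83  1.68 -0.2   1.29  1.25]
 shift tool mm [-0.1 12.7  3.8]
 rotvec deg [0.  0.2 0.1]
t 11.28 tcp [0.5662 0.0089 0.1736] zyaw 67.3 down [ 0.002 -0.004 -1.   ] F [-0.4  0.2 -3.3] w 0.0156 q [-0.8   0.26  0.84  1.68 -0.2   1.29  1.25]
 shift tool mm [-1.9 13.6  9.1]
 rotvec deg [ 0.1 -0.4  0.2]
top0 rim 473 ((567.5, 18.3), (65.0, 64.9), 89.8) ((567.7638549804688, 17.74228858947754), 33.808189392089844) 0.08415404881740444
  plate 5674 ((573.8, 22.7), (427.7, 207.8), 59.4)
  motor 2207 ((653.8, 155.8), (125.9, 95.6), -22.1)
scene0 rim 501 ((566.0, 17.6), (67.3, 66.1), -14.5) ((564.6058349609375, 17.54071044921875), 35.28017044067383) 0.08419483821028134
  plate 5593 ((608.4, 76.3), (289.0, 173.2), 67.0)
  motor 2517 ((651.8, 154.2), (125.6, 95.5), -23.7)
wrist3 rim 1747 ((559.9, 23.5), (66.5, 51.6), 58.5) ((566.6205444335938, 19.437395095825195)
[... 448 characters left out ...]
8 ((575.7, 3.9), (49.6, 25.4), 42.6)
scene3 0.2 233 ((571.8, 9.9), (50.3, 42.8), 58.8)
scene3 0.21 64 ((572.0, 4.4), (40.0, 22.2), 34.7)
scene3 0.22 78 ((579.8, 6.7), (33.4, 16.6), 61.3)
scene3 0.23 177 ((572.1, 13.1), (34.6, 28.2), -63.7)
scene3 0.24 52 ((572.3, 11.6), (40.0, 13.0), 69.7)
wrist3 0.17 10 ((547.2, 18.9), (5.8, 0.5), 68.2)
wrist3 0.18 10 ((547.1, 18.9), (7.0, 0.5), 65.9)
wrist3 0.19 60 ((549.3, 17.8), (44.9, 13.0), 67.6)
wrist3 0.2 1560 ((556.6, 14.9), (48.0, 29.4), 67.0)
wrist3 0.21 325 ((551.9, 16.9), (33.4, 13.5), 67.1)
wrist3 0.22 501 ((551.9, 17.0), (33.5, 13.2), 67.4)
wrist3 0.23 2029 ((567.4, 14.3), (42.3, 34.2), -4.0)
wrist3 0.24 113 ((565.8, 11.4), (35.2, 21.8), 67.9)
```

View pics/sc3.png

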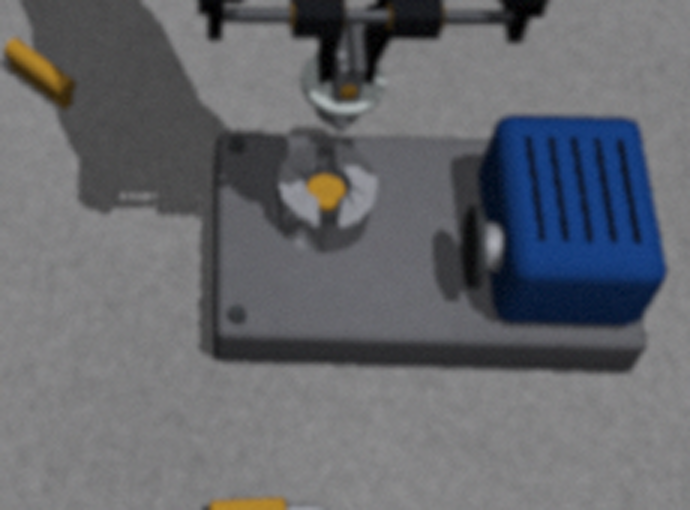

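```bash
cat >> h.py <<'E'
from scipy.optimize import least_squares
def circ(P,rad,c0):
    """centre of a disc of known radius from the hull of its visible points (mm)"""
    H=cv2.convexHull((P[:,:2]*1000).astype(np.float32))[:,0]
    f=lambda p:np.hypot(*(H-p).T)-rad
    p=least_squares(f,c0,loss="soft_l1",f_scale=.7).x
    return p.round(1),len(H),int((abs(f(p))<1.2).sum())
E
python3 - <<'E'
from h import *; from bench import r
show(r.read_state())
for n in ["top0","scene0","wrist3"]:
    W=cloud(dict(np.load(f"/tmp/{n}.npz")))
    P=W[(np.hypot(W[...,0]-.567,W[...,1]-.018)<.037)&(W[...,2]>.081)&(W[...,2]<.09)];print(n,"rim",circ(P,34,[567,18]))
for n in ["scene3","wrist3"]:
    W=cloud(dict(np.load(f"/tmp/{n}.npz")))
    g=W[(np.hypot(W[...,0]-.568,W[...,1]-.012)<.032)]
    h=np.histogram(g[:,2],np.arange(.195,.216,.002));print(h[0])
    P=g[(g[:,2]>.199)&(g[:,2]<.211)];print(n,"flange",circ(P,26,[568,12]),np.median(P[:,2]))
    P=g[(g[:,2]>.23)&(g[:,2]<.246)];print(rect(P),np.median(P[:,2]))
E
python3 -c "
import cv2;i=cv2.imread('pics/wrist3.png');cv2.imwrite('pics/wr3.png',cv2.resize(i[60:300,130:400],None,fx=2.4,fy=2.4,interpolation=cv2.INTER_CUBIC))"
```

```text
t 11.28 tcp [0.5662 0.0089 0.1736] zyaw 67.3 down [ 0.002 -0.004 -1.   ] F [-0.4  0.2 -3.3] w 0.0156 q [-0.8   0.26  0.84  1.68 -0.2   1.29  1.25]
top0 rim (array([567. ,  17.9]), 28, 22)
scene0 rim (array([565.4,  17.7]), 24, 23)
wrist3 rim (array([567.2,  19. ]), 32, 31)
[ 10  13  57 133  36  12   6   9  14  10]
scene3 flange (array([567.3,  12.8]), 19, 18) 0.20205621875880048
((573.2, 13.2), (35.9, 29.7), -62.1) 0.2357868491407321
[  2  29  57 917 589   8   9  21  48  57]
wrist3 flange (array([567.3,  10.3]), 27, 22) 0.20282066097700777
((567.4, 14.3), (42.3, 34.2), -4.0) 0.2368283640168244
```

View pics/wr3.png

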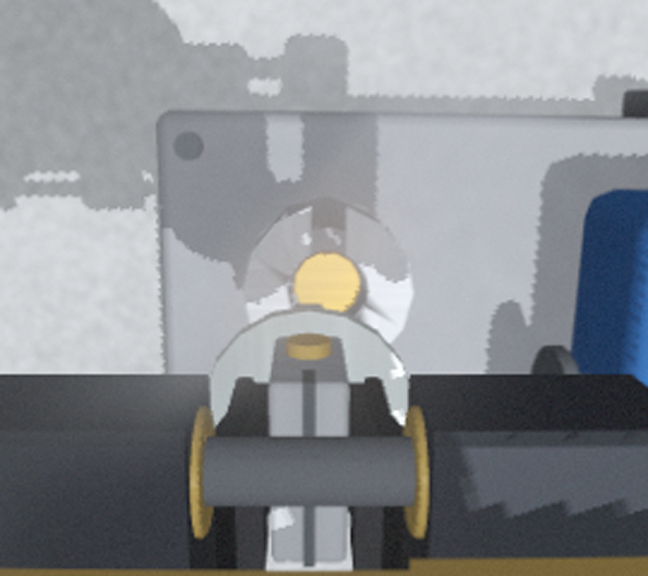

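Wrist view: flange centred on the gripper axis in front of the brass plunger (328,283) and slot (330,215), with the lugs aligned with the slots. The head needs to go about 8.7 mm in +y. I'll move over and down to just above the rim.

```bash
python3 -m jog '[[-0.003,0.01,0.008,0.1,0,0.2],[0,0.02,0,0,0,0],[0,0.02,0,0,0,0],[0,0.01,0,0,0,0],[0,0.001,0,0,0,0]]'; python3 - <<'E'
from h import *; from bench import r
s=r.read_state();show(s,[.566,.018,.096],67.5)
c=r.camera("wrist");np.savez("/tmp/wrist4.npz",**c);s=r.read_state();show(s,[.566,.018,.096],67.5)
W=cloud(c);f=s["ee_pos"][2]-.0067+.036
g=W[(np.hypot(W[...,0]-.567,W[...,1]-.018)<.032)];P=g[abs(g[:,2]-f)<.006];print("flange",f,circ(P,26,[567,18]),np.median(P[:,2]))
P=W[(np.hypot(W[...,0]-.567,W[...,1]-.018)<.037)&(W[...,2]>.081)&(W[...,2]<.09)];print("rim",len(P),circ(P,34,[567,18]))
E
```

```text
time: 11.7
ee_pos: [0.5666, 0.0175, 0.1102]
eef_rot: [-0.692, 0.141, -0.141, 0.694]
ft_force: [-0.2, 0.5, -3.0]
width: 0.0157
t 11.7 tcp [0.5666 0.0175 0.1102] zyaw 67.0 down [ 0.001  0.002 -1.   ] F [-0.2  0.5 -3. ] w 0.0157 q [-0.78  0.32  0.81  1.75 -0.26  1.17  1.27]
 shift tool mm [-0.8 14.2  0.2]
 rotvec deg [-0.1 -0.5  0. ]
t 11.75 tcp [0.5668 0.0175 0.1108] zyaw 67.0 down [ 0.002  0.002 -1.   ] F [-0.6  1.5 -3.1] w 0.0154 q [-0.78  0.32  0.81  1.75 -0.26  1.17  1.27]
 shift tool mm [-0.9 14.8  0.1]
 rotvec deg [-0.1 -0.5  0. ]
flange 0.14010283113994823 (array([567.7,  17.1]), 29, 23) 0.13959566809108498
rim 1919 (array([567.3,  19. ]), 29, 29)
```

```bash
python3 -m jog '[[-0.0011,0.006,0.0016,0,-0.5,0],[0,0.009,0,0,0,0],[0,0.005,0,0,0,0],[0,0.001,0,0,0,0]]'; python3 - <<'E'
from h import *; from bench import r
c=r.camera("wrist");s=r.read_state();show(s,[.566,.0195,.080],67.5)
W=cloud(c);f=s["ee_pos"][2]-.0067+.036
g=W[(np.hypot(W[...,0]-.567,W[...,1]-.018)<.032)];P=g[abs(g[:,2]-f)<.006];print("flange",f,circ(P,26,[567,18]),np.median(P[:,2]))
P=W[(np.hypot(W[...,0]-.567,W[...,1]-.018)<.037)&(W[...,2]>.081)&(W[...,2]<.09)];print("rim",len(P),circ(P,34,[567,18]))
E
```

```text
time: 12.08
ee_pos: [0.5678, 0.0199, 0.0902]
eef_rot: [-0.692, 0.136, -0.139, 0.695]
ft_force: [-0.2, 0.2, -3.7]
width: 0.0155
t 12.13 tcp [0.5678 0.0198 0.0903] zyaw 67.5 down [ 0.004  0.002 -1.   ] F [ 0.3  0.8 -3.4] w 0.0154 q [-0.77  0.35  0.8   1.77 -0.28  1.13  1.29]
 shift tool mm [-1.6 10.3 -1. ]
 rotvec deg [-0.2  0.   0.2]
flange 0.1195982300616098 (array([568.6,  19.3]), 29, 23) 0.11951679486239222
rim 1956 (array([567.2,  19. ]), 30, 28)
```

```bash
python3 -m jog '[[-0.0014,0.003,-0.0009,-0.2,0,0.2],[-0.0002,0.005,0,0,0,0],[-0.0002,0.003,0,0,0,0],[-0.0002,0.003,0,0,0,0]]'; python3 - <<'E'
from h import *; from bench import r
c=r.camera("wrist");s=r.read_state();show(s,[.5664,.0195,.066],67.5)
W=cloud(c);f=s["ee_pos"][2]-.0067+.036
g=W[(np.hypot(W[...,0]-.567,W[...,1]-.018)<.032)];P=g[abs(g[:,2]-f)<.006];print("flange",f,circ(P,26,[567,18]),np.median(P[:,2]))
E
```

```text
time: 12.47
ee_pos: [0.5666, 0.0196, 0.0767]
eef_rot: [-0.693, 0.137, -0.139, 0.694]
ft_force: [-0.5, -0.5, 2.3]
width: 0.0159
t 12.52 tcp [0.5665 0.0196 0.0762] zyaw 67.5 down [ 0.002  0.001 -1.   ] F [ 0.6 -1.3  1. ] w 0.0158 q [-0.77  0.36  0.79  1.79 -0.29  1.11  1.3 ]
 shift tool mm [-0.1 10.2 -0.2]
 rotvec deg [-0.1 -0.   0.1]
flange 0.10552571410333103 (array([567.6,  19.3]), 32, 26) 0.10608737049047756
```

```bash
python3 -m jog '[[-0.0001,0.005,0,0,0,0],[-0.0002,0.005,0,0,0,0],[-0.0002,0.003,0,0,0,0],[-0.0002,0.002,0,0,0,0]]'
python3 -c "
from h import *; from bench import r
show(r.read_state(),[.5664,.0195,.061],67.5)"; python3 -m jog '[[-0.0002,0.003,0,0,0,0],[-0.0002,0.003,0,0,0,0]]'
python3 -c "
from h import *; from bench import r
show(r.read_state(),[.5664,.0195,.061],67.5)"
```

```text
time: 12.85
ee_pos: [0.567, 0.0196, 0.0617]
eef_rot: [-0.693, 0.137, -0.14, 0.694]
ft_force: [-2.1, -0.4, 6.2]
width: 0.0157
t 12.85 tcp [0.567  0.0196 0.0617] zyaw 67.5 down [ 0.004  0.001 -1.   ] F [-2.1 -0.4  6.2] w 0.0157 q [-0.76  0.38  0.78  1.8  -0.3   1.08  1.31]
 shift tool mm [-0.5  0.7 -0.3]
 rotvec deg [-0.2 -0.   0.2]
time: 13.02
ee_pos: [0.5672, 0.0197, 0.0612]
eef_rot: [-0.691, 0.138, -0.139, 0.696]
ft_force: [-23.4, 1.5, 52.8]
width: 0.0153
t 13.02 tcp [0.5672 0.0197 0.0612] zyaw 67.4 down [ 0.004  0.005 -1.   ] F [-23.4   1.5  52.8] w 0.0153 q [-0.75  0.38  0.78  1.8  -0.31  1.08  1.32]
 shift tool mm [-0.7  0.2 -0.5]
 rotvec deg [-0.4 -0.1  0.1]
```

```bash
python3 -m jog '[[-0.0003,0.001,-0.0003,0,3,0],[0,0.001,0,0,6,0],[0,0.001,0,0,6,0],[0,0.001,0,0,6,0]]'
python3 -c "
from h import *; from bench import r
show(r.read_state(),[.5665,.0195,.061],-22.7)"
```

```text
time: 13.35
ee_pos: [0.5686, 0.0194, 0.0614]
eef_rot: [-0.651, 0.265, -0.267, 0.659]
ft_force: [-7.4, 1.4, 18.5]
width: 0.0159
t 13.35 tcp [0.5686 0.0194 0.0614] zyaw 45.8 down [ 0.007  0.01  -1.   ] F [-7.4  1.4 18.5] w 0.0159 q [-0.81  0.41  0.86  1.8  -0.36  1.08  0.98]
 shift tool mm [-1.6  0.4 -1.5]
 rotvec deg [-0.6 68.5 -0.5]
```

```bash
python3 -m jog '[[-0.0008,0.001,-0.0008,-0.3,6,-0.2],[-0.0003,0.001,-0.0004,-0.2,6,-0.2],[0,0.001,-0.0003,0,6,0],[0,0.001,-0.0003,0,6,0],[0,0.001,-0.0003,0,6,0]]'
python3 -c "
from h import *; from bench import r
show(r.read_state(),[.5665,.0195,.061],-22.7)"
```

```text
time: 13.77
ee_pos: [0.5695, 0.0185, 0.0614]
eef_rot: [-0.556, 0.431, -0.437, 0.561]
ft_force: [-6.2, 2.6, 14.9]
width: 0.0157
t 13.77 tcp [0.5695 0.0185 0.0614] zyaw 14.3 down [ 0.011  0.001 -1.   ] F [-6.2  2.6 14.9] w 0.0157 q [-0.9   0.45  0.98  1.81 -0.42  1.1   0.48]
 shift tool mm [-1.7  0.4 -2.7]
 rotvec deg [-0.6 37.  -0.1]
```

```bash
python3 -m jog '[[-0.001,0.001,-0.0015,-0.3,6,0],[-0.0002,0.001,-0.0006,-0.2,6,0],[-0.0002,0.001,-0.0004,0,6,0],[0,0.001,-0.0004,0,6,0],[0,0.001,-0.0003,0,6,0]]'
python3 -c "
from h import *; from bench import r
show(r.read_state(),[.5668,.0195,.061],-23.5)"
```

```text
time: 14.18
ee_pos: [0.5698, 0.0186, 0.0614]
eef_rot: [0.417, -0.568, 0.571, -0.422]
ft_force: [-6.1, 0.5, 16.4]
width: 0.0155
t 14.18 tcp [0.5698 0.0186 0.0614] zyaw -17.2 down [ 0.009  0.001 -1.   ] F [-6.1  0.5 16.4] w 0.0155 q [-0.97  0.52  1.1   1.81 -0.52  1.13  0.01]
 shift tool mm [ 0.1  0.4 -3.2]
 rotvec deg [-0.5  6.3 -0.2]
```

```bash
python3 -m jog '[[0,0.001,-0.0012,-0.3,4,0],[0,0.001,-0.001,-0.2,3,0],[0,0.0012,-0.0005,0,0.5,0]]'
python3 - <<'E'
from h import *; from bench import r
c=r.camera("wrist");s=r.read_state();show(s,[.5668,.0195,.061],-22.7)
cv2.imwrite("pics/w5.png",c["image"][:,:,::-1])
d=r.camera("scene");cv2.imwrite("pics/s5.png",cv2.resize(d["image"][120:290,200:430,::-1],None,fx=3,fy=3,interpolation=cv2.INTER_CUBIC))
for n,c in(("w",c),("s",d)):
    W=cloud(c);g=W[(np.hypot(W[...,0]-.568,W[...,1]-.018)<.032)];P=g[abs(g[:,2]-.091)<.006];print(n,"flange",circ(P,26,[567,18]),np.median(P[:,2]),"jaw",rect(g[abs(g[:,2]-.124)<.005]))
for n,x,y in[("stout",.444,-.319)]:
    W=cloud(d);P=W[(np.hypot(W[...,0]-x,W[...,1]-y)<.05)&(W[...,2]>.058)&(W[...,2]<.08)];print(n,rect(P))
show(r.read_state())
E
```

```text
time: 14.43
ee_pos: [0.569, 0.0193, 0.0613]
eef_rot: [-0.376, 0.598, -0.597, 0.38]
ft_force: [-9.3, 0.5, 23.6]
width: 0.0163
t 14.48 tcp [0.569  0.0193 0.0614] zyaw -25.3 down [ 0.004  0.005 -1.   ] F [-8.1  0.2 19.5] w 0.0156 q [-0.98  0.55  1.13  1.81 -0.55  1.14 -0.11]
 shift tool mm [ 0.7  0.4 -2.1]
 rotvec deg [-0.1 -2.6 -0.3]
w flange (array([570.8,  24. ]), 28, 16) 0.09057874412813227 jaw ((566.3, 20.9), (42.2, 34.1), 47.1)
s flange (array([564.5,  13.5]), 3, 3) 0.08534109392506564 jaw ((0.0, 0.0), (0.0, 0.0), 0.0)
stout ((442.0, -320.1), (57.5, 22.2), 20.3)
t 14.53 tcp [0.569  0.0193 0.0614] zyaw -25.3 down [ 0.004  0.005 -1.   ] F [-8.6  0.2 19.9] w 0.0157 q [-0.98  0.54  1.13  1.81 -0.55  1.14 -0.11]
```

View pics/s5.png

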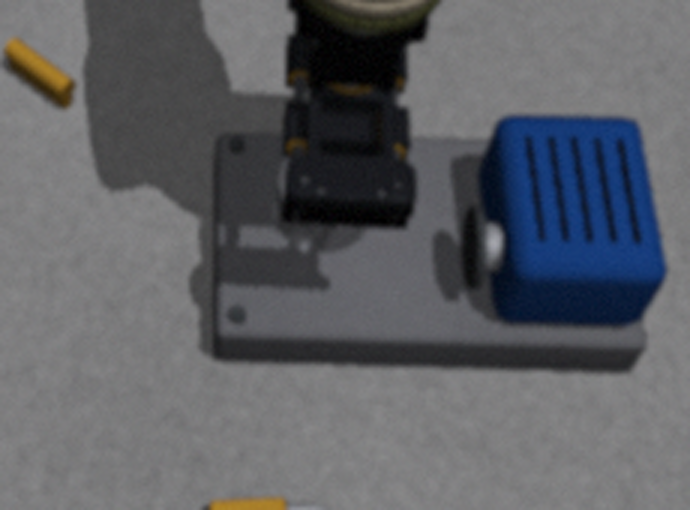

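View pics/w5.png

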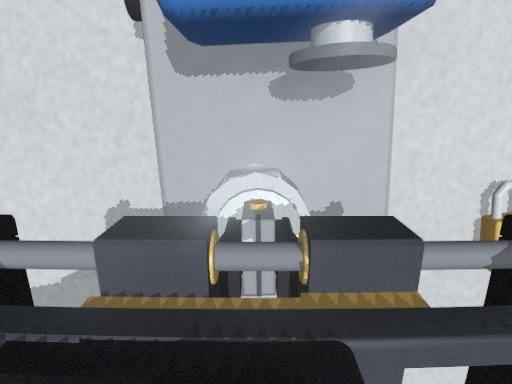

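The block at (258,230) sits square between the pads and points at the motor along base y, a quarter turn from the slots. The flange is on the rim and the push is steady, so I'm handing in.

```bash
python3 -c "
from h import *; from bench import r
show(r.read_state());print(r.close_job())"
```

```text
t 14.53 tcp [0.569  0.0193 0.0614] zyaw -25.3 down [ 0.004  0.005 -1.   ] F [-8.6  0.2 19.9] w 0.0157 q [-0.98  0.54  1.13  1.81 -0.55  1.14 -0.11]
the job is handed in; nothing more can be done
None
```

The slim head is in the socket, pushed home and turned about 93° clockwise. I handed the job in at 14.5 s, still gripping it (50 N commanded) with about 20 N of upward reaction at the wrist.

**First grasp missed:** the cameras showed the gripper sitting about 38 mm higher than its reported tool position. The first grasp therefore closed on air just above the jaw block, without shifting the head by more than about 2 mm. The second grasp, 38 mm lower, held at 15.9 mm opening.

**Last checks:**
- **Flush on the rim:** the wrist camera put the flange top at 90.6 mm, against 91 mm when flush. The height stayed steady under the push.
- **Turn:** the last wrist picture shows the jaw block square between the pads, pointing at the motor, a quarter turn from the slots.
- **Other objects:** the stout head measured within about 2 mm of its first position. I did not re-measure the padlock, oiler or lock barrel; none of the moves went near them.

**Checks that failed or disagreed:**
- The final flange circle fits were unusable because the gripper hid most of the flange.
- The tool ended about 2 mm off the planned spot in x, with a steady sideways force of about 9 N. The stem is probably resting against the bore wall.
- While first pushing it home the force briefly reached 53 N up and 23 N sideways, below the 120 N limit on wrist force.

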